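# Clamp a bisque brush pot in the decorating stand

## Robot

A 7-joint arm with a two-finger parallel gripper is mounted at the origin on the work surface. World frame = base frame: x ahead of the robot, y to its left, z up, the work surface at z = 0. Lengths are in m, angles in rad, forces in N, time in s.
With the tool pointing down it reaches from about 0.425 to 0.825 m from the base axis. Payload 3.6 kg.
Tool frame: the origin (TCP) lies at the very end of the fingers, on their centre line; the grasp point (between the pads) lies 19 mm behind it; x points along the fingers, z is the direction in which the jaws open and shut, and the axes are right-handed (so a half turn about x gives the same grasp; the last joint's range is limited). The gripper opens to 85 mm and grips with 20 to 120 N. Pads are 22 mm wide; open, the fingers measure 114 mm over their backs; the gripper's body (76 mm by 85 mm) begins 54 mm behind the grasp point. The pads swing forward as they close: fully open they stand 13 mm farther back than shut.
Start: joints at [1.296, 0.615, -0.013, 1.423, 0.008, 1.103, -0.04], TCP at [0.16, -0.63, 0.231] pointing down, gripper open.
Joint ranges: [-3.12, 3.12], [-0.3, 2.06], [-1.34, 1.32], [0.26, 2.42], [-1.36, 4.5], [0.01, 1.98], [-2.84, 2.84]. Speed limits (rad/s): [2.79, 2.79, 3.14, 3.14, 3.14, 3.14, 3.14].

## Interface

Orientations are given as [roll, pitch, yaw] about the fixed x, y, z axes, in that order (R = Rz(yaw) Ry(pitch) Rx(roll)).
In Python, from workcell import robot gives the robot as it stands.
- The arm moves only by the shell command python3 -m creep 'ROWS' [FORCE]. ROWS is JSON, a list of rows, each a list of 3 entries, a list of its own where there are three numbers: the shift along the tool's x, y, z each as a share of 0.1 m, from -1 to 1, then the turn, a rotation vector about the tool's x, y, z each as a share of 0.5 rad, from -1 to 1, then the closure, from 0 (fully open) to 1 (shut). A call has 1 to 12 rows; each row is the pose to reach, as a shift and turn from the pose commanded when the call began, along the tool's axes at that moment; what a row does not reach only later rows make up. A row lasts 1/10 s, in which the tool goes at most 50 mm and 8.59 degrees, less where a joint would pass 70% of its speed; a pose out of reach is approached as far as the arm can. A call with a number of a shift or a turn outside -1 to 1 is refused whole. A call with a gripper value outside its range is refused whole. The fingers move at their own pace and stop on an object; FORCE is the grip in N (left out, the last holds). Time passes only in rows, so rows that repeat a pose let the fingers close. It gives the time, the measured TCP pose, the force and the opening at its end, in the units of the state.
- robot.state(): the state, without advancing time (a new reading comes with each control period).
- robot.snapshot(name): name is "scene" or "side" or "wrist"; returns the picture (420x560x3 uint8, red, green, blue); there is no depth.
- robot.camera_model(name): a dict with "mtx" (3x3 intrinsics, pixels), "dist" ([k1, k2, p1, p2, k3] as OpenCV has them; the pictures are not rectified), "position" and "rotation" of the camera in the world. Camera axes: x right, y up, looking along -z (the intrinsics and any distortion apply to the point x, -y, -z); pixel columns grow to the right and rows downward; lengths in m; the calibration is good to about 2 mm. A picture is of the moment at which its call begins: read the wrist's pose just before it. camera_model takes no time and is no camera call; for the wrist camera it gives the pose at the moment of the call.
- robot.sign_off(): hands the job in, once; it reports no verdict.
The state is a dict: "clock": time; "qpos": joint angles; "joint_vel": joint speeds; "joint_efforts": joint torques, N m; "position": TCP position; "ee_rot": TCP orientation; "contact_force": force on the tool from outside, world axes, zero at the start; "moment": the same for the moment, N m; "width": finger opening in m.
Only numpy, scipy, OpenCV 4.12 (cv2) and the standard library are available. Lean on these libraries where they do the work, as an engineer would, in place of code of your own. Each camera call takes 0.05 s, during which the arm holds its last target. There are 200 camera calls.

## Task

Get the square bisque pot ready for painting: gently push it back until it sits flat against the stand's back rail, then turn the knob on the underside of the stand by its crank until the sprung jaw holds the pot snugly against the side stop. The bare clay cracks easily, so stop turning as soon as you feel the pad bite, work the jaw only through the knob, and leave the other things on the table alone.

Things in the scene. Friction and masses are not known exactly. Their poses are not given: they have to be found in the camera images.
- stand: Fixed plywood stand, its raised deck's top 120 mm above the table. Origin on the table below the deck; x runs to the back rail, y to the side stop. Deck: x -110 to 110, y -130 to 190 mm, 18 mm thick. Back rail: face at x 75, 40 mm tall, y -65 to 135. Side stop: face at y 85, 50 mm tall, x -65 to 85. Leg panels at y -70 and 170. Place and yaw (to 0.2 rad) vary.
- pot: Loose square open-topped pot of unglazed white clay, 70 x 70 mm, 65 mm tall, walls 6 mm, 0.25 to 0.5 kg. Origin at the centre of its underside; x and y square to its sides, z up. It starts on the deck, 50 to 80 mm short of its home at the back rail and up to 0.17 rad askew, between jaw and side stop. Pushed high it tips instead of sliding; pushing it over 25 N chips it.
- pot_home (a point): Point on the deck's top (stand x 40, y 50 mm) where the centre of the pot's underside comes to lie when the pot is square against both the back rail and the side stop.
- knob (a joint): Angle (rad) of the clamp knob, 0 to 2.0, starting at 0 to 0.15; turning it up closes the jaw, 28 mm per rad. It grows counterclockwise seen from above: in the stand's frame the crank points to -y at 1.0, and is swung 1 rad from there towards -x at 0, towards +x at 2.0. Turning freely takes 0.6 N m: 6 N at the grip peg, up to 9 N if pinched hard. It stays where left.
- knob_axis (a point): Point on the knob's vertical axis at the deck's underside (stand x 0, y -118, 102 mm above the table), under the -y overhang. The knob is a black hub, 44 mm wide, hanging 28 mm below this point; from it a round steel bar, 10 mm thick, top 91 mm above the table, leads out past the deck's edge to an upright grip peg 100 mm from the axis.
- knob_grip (a point): Point on the crank's upright black grip peg, 120 mm above the table. The peg is 18 mm in diameter, 81 to 135 mm above the table; grip it above the bar. It moves on a level circle of 100 mm radius about the knob's axis, its centre always at least 40 mm outside the deck's edge.
- jaw: Aluminium jaw block, 60 mm wide, 40 mm tall; origin mid-face at deck level, at stand x 35, y -50 with knob 0. Its sprung black pad (60 x 40 mm, 4 N per mm) faces the stop; the pad's face leads the block by 19 to 37 mm, set differently on each stand. With the pot trapped, force grows 112 N per rad: snug from 6 N, cracks above 20 N. 12 to 14 N there adds about 3.5 N to the free load at the peg.
- mug: Bystander: white mug, 82 mm wide, 95 mm tall, on the table to the robot's right. Origin at its underside.
- brushes: Bystander: cup of paint brushes, 72 mm wide, 215 mm tall, on the table to the robot's left. Origin at its underside.
- saucer: Bystander: white saucer 130 mm wide, 18 mm tall, on the table to the left. Origin at its underside.
- brush: Bystander: a large brush lying on the table to the right. Origin at its underside.
- jar_deck: Bystander: small jar, 36 mm wide, 45 mm tall, standing on the deck beyond the side stop. Origin at its underside.
- jar_low: Bystander: jar, 48 mm wide, 55 mm tall, on the table near the stand's front right corner, off the crank's path. Origin at its underside.
Things that resemble listed ones, but are neither listed nor needed, are in the scene too. Leave any blue or orange look-alike of the pot alone.

How it is judged:
By the outcome, as a careful person would: the job done as asked, in the order asked, and still so for the second after the job is handed in, with the robot touching nothing.
It also fails if it takes over 72 s, if anything falls off the work surface, if the arm or the gripper's body presses on something with over 40 N, if the wrist force passes 120 N, or if a joint passes its speed limit or range.

## Working session

There is one attempt and no reset: what is moved stays moved. The work goes in short steps, Python scripts to look and compute and a shell command to move; the robot and the scene stay as the last step left them, time stands still between calls to the robot, and variables do not carry over. Pictures are saved under pics/ and viewed, and the job is handed in when it is done.

```bash
mkdir -p pics; ls
python3 - <<'E'
from workcell import robot
import cv2
for n in ["scene","side","wrist"]:
    m=robot.camera_model(n); im=robot.snapshot(n)
    cv2.imwrite(f"pics/{n}0.png",im[:,:,::-1])
    print(n,m)
s=robot.state(); print(s)
E
```

```text
pics
scene {'mtx': array([[472.11698086,   0.        , 286.89968343],
       [  0.        , 472.11698086, 215.4334229 ],
       [  0.        ,   0.        ,   1.        ]]), 'dist': array([-0.04671015,  0.        ,  0.        ,  0.        ,  0.        ]), 'position': array([ 1.17477608, -0.28886569,  1.11798367]), 'rotation': array([ 0.65948223, -0.00652916,  1.17993218])}
side {'mtx': array([[453.72919534,   0.        , 280.90787994],
       [  0.        , 453.72919534, 205.73839419],
       [  0.        ,   0.        ,   1.        ]]), 'dist': array([-0.1471027,  0.       ,  0.       ,  0.       ,  0.       ]), 'position': array([-0.15979428, -0.77392443,  1.04078304]), 'rotation': array([ 0.81036669, -0.01844655, -0.65219834])}
wrist {'mtx': array([[376.65995777,   0.        , 279.61538816],
       [  0.        , 376.65995777, 211.68809134],
       [  0.        ,   0.        ,   1.        ]]), 'dist': array([0.01748157, 0.        , 0.        , 0.        , 0.        ]), 'position': array([ 0.23027264, -0.61100066,  0.37209142]), 'rotation': array([-0.2915628 ,  0.00240774, -1.32324818])}
{'clock': 0.15, 'qpos': array([ 1.29549425,  0.61573235, -0.01260637,  1.42454543,  0.0080932 ,
        1.10339826, -0.04041846]), 'joint_vel': array([-0.00079383, -0.00298206,  0.00122162, -0.00292585,  0.00079084,
        0.00043441, -0.00052456]), 'joint_efforts': array([ 8.21771882e-04, -4.69656658e+01,  2.59681307e-01, -1.71249425e+01,
        1.00451976e-02,  7.14434573e-03,  1.31543139e-06]), 'position': array([ 0.1599231 , -0.62940925,  0.23037654]), 'ee_rot': array([-3.13218744,  1.56876287,  1.82903789]), 'contact_force': array([-0.3492482 ,  0.55667295, -0.48919394]), 'moment': array([0.04436824, 0.02339847, 0.02356106]), 'width': 0.0855747918650013}
```

View pics/scene0.png

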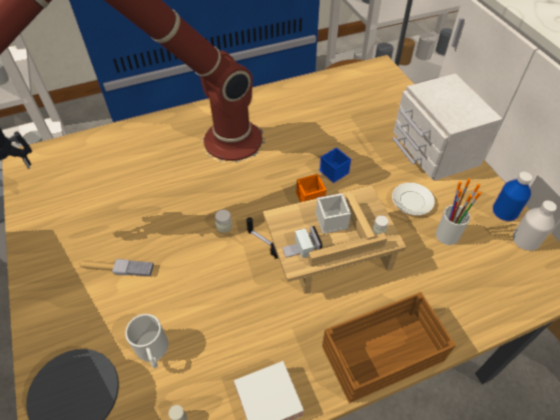

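View pics/side0.png

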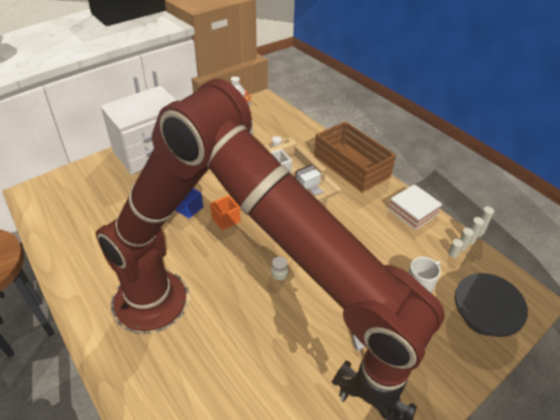

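```bash
python3 - <<'E'
import cv2
im=cv2.imread("pics/scene0.png")[160:300,210:430]
cv2.imwrite("pics/crop0.png",cv2.resize(im,None,fx=3.6,fy=3.6,interpolation=cv2.INTER_CUBIC))
E
cat > h.py <<'E'
import numpy as np, cv2
from scipy.spatial.transform import Rotation as R
from workcell import robot
def cam(n):
    m=robot.camera_model(n); r=np.array(m["rotation"]); 
    Rm=r if r.shape==(3,3) else R.from_euler("xyz",r).as_matrix()
    return m["mtx"],m["dist"],np.array(m["position"]),Rm
def proj(n,P,c=None):
    K,d,p,Rm=c or cam(n)
    q=(np.atleast_2d(P)-p)@Rm; q=q*[1,-1,-1]
    return cv2.projectPoints(q,np.zeros(3),np.zeros(3),K,d)[0][:,0]
def ray(n,uv,z,c=None):
    K,d,p,Rm=c or cam(n)
    u=cv2.undistortPoints(np.array(uv,float).reshape(-1,1,2),K,d)[:,0]
    v=np.c_[u[:,0],-u[:,1],-np.ones(len(u))]@Rm.T
    return p+v*((z-p[2])/v[:,2])[:,None]
E
python3 - <<'E'
from h import *
print(proj("scene",[[0,0,0]]),proj("side",[[0,0,0],[.16,-.63,.23]]))
E
```

```text
[[232.12224545 139.26335706]] [[149.86399974 299.38783105]
 [365.26470767 415.19094126]]
```

View pics/crop0.png

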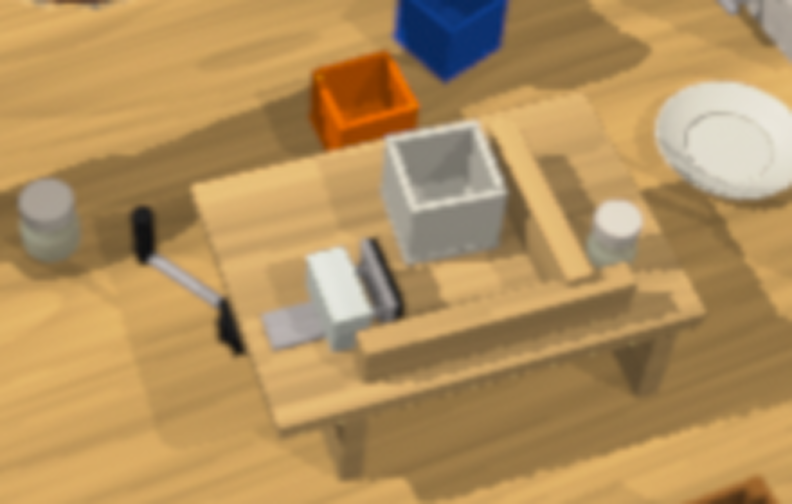

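```bash
cat > fit.py <<'E'
from h import *
f=lambda a:(np.array(a,float)+.5)/3.6-.5+[210,160]
c=cam("scene")
D=ray("scene",f([[193,186],[283,424],[702,308],[590,93]]),.12,c)[:,:2]
M=np.array([[-110,-130],[110,-130],[110,190],[-110,190]])/1e3
def kab(M,D):
    m,d=M.mean(0),D.mean(0); H=(M-m).T@(D-d)
    th=np.arctan2(H[0,1]-H[1,0],H[0,0]+H[1,1])
    r=np.array([[np.cos(th),-np.sin(th)],[np.sin(th),np.cos(th)]])
    return th,r,d-r@m
th,r,t=kab(M,D)
S=lambda P:(np.atleast_2d(P)[:,:2]-t)@r   # world->stand
W=lambda P:np.atleast_2d(P)@r.T+t
if __name__=="__main__":
    print("yaw",th,"t",t,"res mm",1e3*(D-M@r.T-t).round(4).tolist() if 0 else (1e3*(D-M@r.T-t)).round(1))
    for n,px,z in [("pot",[[384,138],[483,122],[505,185],[402,203]],.185),("peg",[[143,211]],.135),
      ("stop",[[492,122],[566,278]],.17),("rail",[[357,338],[628,268]],.16),("jaw",[[306,258],[340,250],[372,318],[335,348]],.16),("pad",[[375,240],[403,303]],.16),
      ("jar_low",[[47,195]],.055),("jar",[[617,216]],.165),("hubbar",[[222,302]],.091)]:
        p=ray("scene",f(px),z,c); print(n,"world",p[:,:2].round(4).tolist(),"stand mm",(1e3*S(p)).round(1).tolist())
    print("grip knob0", W([[ -np.sin(1)*.1, -.118-np.cos(1)*.1]]), "home",W([[.04,.05]]))
E
python3 fit.py
```

```text
yaw -0.08975017697621934 t [0.54327075 0.0788011 ] res mm [[ 2.9 -0.9]
 [-1.9  2.9]
 [-5.2 -3.4]
 [ 4.2  1.4]]
pot world [[0.4842, 0.0842], [0.4974, 0.1568], [0.5552, 0.1451], [0.5424, 0.0713]] stand mm [[-59.3, 0.1], [-52.7, 73.6], [5.9, 67.1], [-0.2, -7.5]]
peg world [[0.4442, -0.0873]] stand mm [[-83.8, -174.3]]
stop world [[0.489, 0.1701], [0.6334, 0.1538]] stand mm [[-62.3, 86.1], [83.0, 82.8]]
rail world [[0.6182, 0.0046], [0.6365, 0.2025]] stand mm [[81.2, -67.2], [81.7, 131.6]]
jaw world [[0.5442, -0.0013], [0.5468, 0.0234], [0.6072, 0.0205], [0.6199, -0.0123]] stand mm [[8.1, -79.7], [8.5, -54.9], [68.9, -52.3], [84.5, -83.9]]
pad world [[0.5481, 0.0496], [0.604, 0.0452]] stand mm [[7.4, -28.7], [63.5, -28.0]]
jar_low world [[0.341, -0.1361]] stand mm [[-182.2, -232.2]]
jar world [[0.5967, 0.2152]] stand mm [[41.0, 140.7]]
hubbar world [[0.5122, -0.053]] stand mm [[-19.1, -134.0]]
grip knob0 [[ 0.44404331 -0.08499465]] home [[0.58759124 0.12501467]]
```

```bash
cat > go.py <<'E'
import sys
from fit import *
def tgt(sx,sy,z,zang):   # TCP target: stand mm, z m, tool z direction angle (rad) in stand frame
    p=np.r_[W([[sx/1e3,sy/1e3]])[0],z]
    a=zang+th; Z=np.array([np.cos(a),np.sin(a),0]); X=np.array([0,0,-1.]); Y=np.cross(Z,X)
    return p,np.c_[X,Y,Z]
def show(*a):
    s=robot.state(); Rt=R.from_euler("xyz",s["ee_rot"]).as_matrix(); p0=s["position"]
    print("t",round(s["clock"],2),"pos",p0.round(4),"stand",(1e3*S(p0)).round(1)[0],"zang_stand",round(np.arctan2(Rt[1,2],Rt[0,2])-th,3),"F stand",np.r_[r.T@s["contact_force"][:2],s["contact_force"][2]].round(2),"w",round(s["width"],4),"q7",s["qpos"][6].round(2))
    if a:
        p,Rg=tgt(*a); print("shift(units)",(Rt.T@(p-p0)/.1).round(3),"turn(units)",(R.from_matrix(Rt.T@Rg).as_rotvec()/.5).round(3))
    return Rt
if __name__=="__main__":
    a=[float(v) for v in sys.argv[1:]]
    print(show(*a).round(3))
E
python3 go.py -105 33 0.25 1.571; python3 go.py -105 33 0.25 -1.571
```

```text
t 0.15 pos [ 0.1599 -0.6294  0.2304] stand [-318.3 -739.7] zang_stand -1.232 F stand [-0.4   0.52 -0.49] w 0.0856 q7 -0.04
shift(units) [-0.183  4.579 -6.58 ] turn(units) [-5.606e+00 -1.000e-03 -6.000e-03]
[[-0.001  0.969  0.246]
 [ 0.002  0.246 -0.969]
 [-1.    -0.    -0.002]]
t 0.15 pos [ 0.1599 -0.6294  0.2304] stand [-318.3 -739.7] zang_stand -1.232 F stand [-0.4   0.52 -0.49] w 0.0856 q7 -0.04
shift(units) [-0.183  4.579 -6.58 ] turn(units) [ 0.678 -0.004  0.001]
[[-0.001  0.969  0.246]
 [ 0.002  0.246 -0.969]
 [-1.    -0.    -0.002]]
```

```bash
python3 -m creep '[[[-0.1,0.2,-0.15],[0,0,0],0.5],[[-0.2,0.5,-0.3],[0,0,0],0.5],[[-0.3,0.8,-0.5],[0,0,0],0.5],[[-0.3,1,-0.6],[0,0,0],0.5]]' 40
python3 -m creep '[[[0,0.35,-0.2],[0,0,0],0.5],[[0,0.7,-0.4],[0,0,0],0.5],[[0,1,-0.6],[0,0,0],0.5]]'
python3 -m creep '[[[0,0.35,-0.2],[0,0,0],0.5],[[0,0.7,-0.4],[0,0,0],0.5],[[0,1,-0.6],[0,0,0],0.5]]'
python3 -m creep '[[[0,0.1,-0.3],[0,0,0],0.5],[[0,0.3,-0.7],[0,0,0],0.5],[[0,0.4,-1],[0,0,0],0.5]]'
python3 -m creep '[[[0,0.1,-0.3],[0,0,0],0.5],[[0,0.3,-0.7],[0,0,0],0.5],[[0,0.4,-1],[0,0,0],0.5]]'
python3 go.py -105 33 0.25 -1.571
```

```text
clock: 0.55
position: [0.2451, -0.5453, 0.2626]
ee_rot: [1.094, 1.568, -0.225]
contact_force: [0.6, -0.0, -0.7]
width: 0.0425
clock: 0.85
position: [0.3259, -0.4626, 0.2611]
ee_rot: [2.41, 1.57, 1.089]
contact_force: [-0.2, 0.6, 0.3]
width: 0.0427
clock: 1.15
position: [0.408, -0.3798, 0.2611]
ee_rot: [2.566, 1.57, 1.246]
contact_force: [0.6, -0.3, -0.4]
width: 0.0424
clock: 1.45
position: [0.4216, -0.2715, 0.261]
ee_rot: [2.808, 1.569, 1.489]
contact_force: [0.1, 0.7, 0.7]
width: 0.0426
clock: 1.75
position: [0.4353, -0.165, 0.2613]
ee_rot: [2.493, 1.569, 1.173]
contact_force: [0.1, 0.8, -0.2]
width: 0.0424
t 1.75 pos [ 0.4353 -0.165   0.2613] stand [ -85.7 -252.5] zang_stand -1.23 F stand [ 0.03  0.81 -0.2 ] w 0.0424 q7 -1.05
shift(units) [ 0.117  0.773 -2.755] turn(units) [ 0.683 -0.002 -0.001]
[[ 0.001  0.969  0.249]
 [ 0.001  0.249 -0.969]
 [-1.     0.001 -0.001]]
```

```bash
python3 -m creep '[[[0,0.1,-0.3],[0,0,0],0.5],[[0,0.2,-0.6],[0,0,0],0.5],[[0,0.25,-0.92],[0,0,0],0.5]]'
python3 -m creep '[[[0,0.1,-0.3],[0,0,0],0.5],[[0,0.2,-0.6],[0,0,0],0.5],[[0,0.25,-0.92],[0,0,0],0.5]]'
python3 -m creep '[[[0,0.1,-0.3],[0.2,0,0],0.5],[[0,0.2,-0.6],[0.4,0,0],0.5],[[0,0.25,-0.92],[0.6,0,0],0.5],[[0,0.25,-0.92],[0.68,0,0],0.5],[[0,0.25,-0.92],[0.68,0,0],0.5]]'
python3 go.py -100 33 0.14 -1.571
python3 - <<'E'
from h import *
cv2.imwrite("pics/w1.png",robot.snapshot("wrist")[:,:,::-1])
im=robot.snapshot("scene")[130:300,210:430,::-1]
cv2.imwrite("pics/s1.png",cv2.resize(im,None,fx=3.5,fy=3.5,interpolation=cv2.INTER_CUBIC))
E
```

```text
clock: 2.05
position: [0.4366, -0.0714, 0.2613]
ee_rot: [1.665, 1.57, 0.343]
contact_force: [0.3, -0.4, 0.5]
width: 0.0431
clock: 2.35
position: [0.4381, 0.0238, 0.2613]
ee_rot: [1.507, 1.57, 0.185]
contact_force: [0.5, -0.6, 0.2]
width: 0.0427
clock: 2.85
position: [0.4391, 0.1189, 0.2611]
ee_rot: [-1.175, 1.57, -2.835]
contact_force: [-0.3, -0.6, -0.3]
width: 0.0428
t 2.85 pos [0.4391 0.1189 0.2611] stand [-107.4   30.6] zang_stand -1.569 F stand [-0.27 -0.67 -0.31] w 0.0428 q7 -2.04
shift(units) [ 1.211  0.074 -0.025] turn(units) [0.003 0.    0.001]
[[-0.001  0.996 -0.088]
 [-0.    -0.088 -0.996]
 [-1.    -0.001  0.   ]]
```

View pics/w1.png

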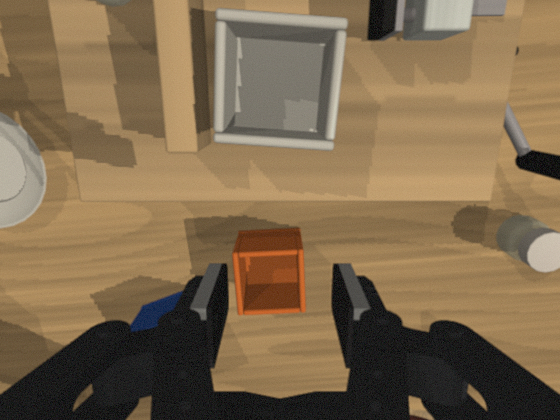

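View pics/s1.png

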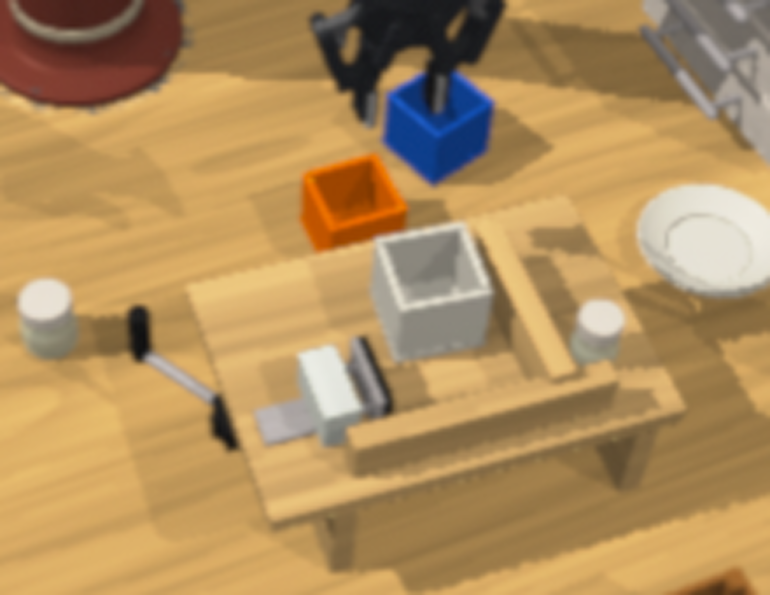

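Run:
```python
from fit import *
c=cam("wrist")
for n,px,z in [("deck",[[82,201],[493,200]],.12),("pot",[[214,145],[333,149],[347,17],[217,10]],.185),("stop",[[196,150],[188,0]],.17),("stopL",[[168,152]],.17),("padface",[[367,39]],.16),("jawfront",[[405,39],[468,39]],.16),("peg",[[521,160]],.135)]:
    p=ray("wrist",px,z,c); print(n,(1e3*S(p)).round(1).tolist())
```

```text
deck [[-110.3, 182.4], [-110.5, -135.5]]
pot [[-59.8, 67.0], [-62.3, -1.3], [5.9, -5.9], [9.3, 61.7]]
stop [[-64.6, 80.8], [17.2, 79.5]]
stopL [[-65.8, 98.1]]
padface [[-1.2, -22.3]]
jawfront [[-1.3, -44.7], [-1.7, -81.6]]
peg [[-77.1, -141.7]]
```

```bash
python3 -m creep '[[[0.25,0.05,0],[0,0,0],0.5],[[0.5,0.07,0],[0,0,0],0.5],[[0.75,0.07,0],[0,0,0],0.5],[[1,0.07,0],[0,0,0],0.5]]'
python3 -m creep '[[[0.15,0,0],[0,0,0],0.5],[[0.31,0,0],[0,0,0],0.5],[[0.31,0.1,0],[0,0,0],0.5],[[0.31,0.15,0],[0,0,0],0.5]]'
python3 go.py -6 30 0.13 -1.571
python3 - <<'E'
from h import *
cv2.imwrite("pics/w2.png",robot.snapshot("wrist")[:,:,::-1])
E
```

```text
clock: 3.35
position: [0.4469, 0.1159, 0.1605]
ee_rot: [1.229, 1.57, -0.435]
contact_force: [1.6, -0.7, -0.2]
width: 0.0428
clock: 3.75
position: [0.4632, 0.115, 0.1307]
ee_rot: [1.665, 1.569, 0.001]
contact_force: [-0.1, 0.1, 0.3]
width: 0.0426
t 3.75 pos [0.4632 0.115  0.1307] stand [-83.   28.9] zang_stand -1.574 F stand [-0.15  0.1   0.35] w 0.0426 q7 -2.08
shift(units) [ 0.008  0.77  -0.014] turn(units) [-0.006 -0.    -0.003]
[[ 0.001  0.996 -0.093]
 [ 0.    -0.093 -0.996]
 [-1.     0.001 -0.   ]]
```

View pics/w2.png

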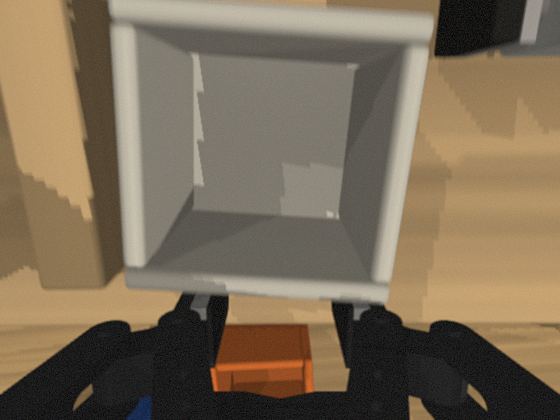

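```bash
python3 -m creep '[[[0,0.05,0],[0,0,0],0.5],[[0,0.1,0],[0,0,0],0.5],[[0,0.13,0],[0,0,0],0.5],[[0,0.16,0],[0,0,0],0.5],[[0,0.19,0],[0,0,0],0.5],[[0,0.22,0],[0,0,0],0.5],[[0,0.25,0],[0,0,0],0.5],[[0,0.28,0],[0,0,0],0.5],[[0,0.31,0],[0,0,0],0.5],[[0,0.34,0],[0,0,0],0.5],[[0,0.37,0],[0,0,0],0.5],[[0,0.4,0],[0,0,0],0.5]]'
python3 go.py 
python3 -m creep '[[[0,0.03,0],[0,0,0],0.5],[[0,0.06,0],[0,0,0],0.5],[[0,0.09,0],[0,0,0],0.5],[[0,0.12,0],[0,0,0],0.5],[[0,0.15,0],[0,0,0],0.5],[[0,0.17,0],[0,0,0],0.5],[[0,0.19,0],[0,0,0],0.5],[[0,0.2,0],[0,0,0],0.5],[[0,0.2,0],[0,0,0],0.5]]'
python3 go.py -6 30 0.13 -1.571
python3 - <<'E'
from h import *
cv2.imwrite("pics/w3.png",robot.snapshot("wrist")[:,:,::-1])
im=robot.snapshot("scene")[130:300,210:430,::-1]
cv2.imwrite("pics/s3.png",cv2.resize(im,None,fx=3.5,fy=3.5,interpolation=cv2.INTER_CUBIC))
E
```

```text
clock: 5.0
position: [0.5015, 0.1122, 0.1303]
ee_rot: [-1.846, 1.571, 2.775]
contact_force: [-2.8, -0.6, 0.5]
width: 0.0427
t 5.0 pos [0.5015 0.1122 0.1303] stand [-44.6  29.5] zang_stand -1.572 F stand [-2.72 -0.84  0.52] w 0.0427 q7 -2.05
[[-0.     0.996 -0.091]
 [ 0.    -0.091 -0.996]
 [-1.    -0.    -0.   ]]
clock: 5.9
position: [0.5215, 0.1104, 0.1303]
ee_rot: [1.863, 1.57, 0.201]
contact_force: [-2.1, -0.0, 0.3]
width: 0.043
t 5.9 pos [0.5215 0.1104 0.1303] stand [-24.5  29.5] zang_stand -1.572 F stand [-2.13 -0.21  0.33] w 0.043 q7 -2.03
shift(units) [ 0.003  0.185 -0.005] turn(units) [-0.003 -0.    -0.001]
[[ 0.001  0.996 -0.091]
 [ 0.    -0.091 -0.996]
 [-1.     0.001 -0.   ]]
```

View pics/w3.png

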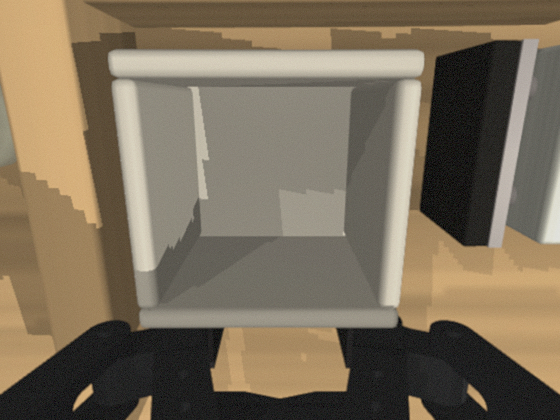

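View pics/s3.png

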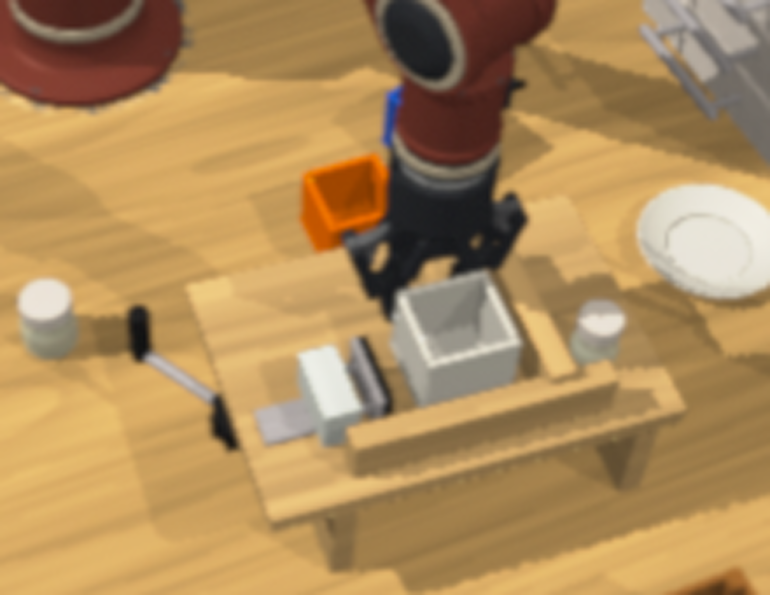

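```bash
python3 -m creep '[[[0,0.02,0],[0,0,0],0.5],[[0,0.04,0],[0,0,0],0.5],[[0,0.06,0],[0,0,0],0.5],[[0,0.08,0],[0,0,0],0.5],[[0,0.1,0],[0,0,0],0.5],[[0,0.12,0],[0,0,0],0.5],[[0,0.13,0],[0,0,0],0.5],[[0,0.14,0],[0,0,0],0.5]]'
python3 go.py -6 30 0.13 -1.571
python3 -m creep '[[[0,0.01,0],[0,0,0],0.5],[[0,0.02,0],[0,0,0],0.5]]'
python3 go.py |head -1
```

```text
clock: 6.8
position: [0.5351, 0.1091, 0.1303]
ee_rot: [-1.598, 1.571, 3.023]
contact_force: [-3.9, -0.6, 0.9]
width: 0.0426
t 6.8 pos [0.5351 0.1091 0.1303] stand [-10.8  29.5] zang_stand -1.572 F stand [-3.83 -0.93  0.94] w 0.0426 q7 -2.02
shift(units) [ 0.003  0.048 -0.005] turn(units) [-0.003 -0.     0.   ]
[[-0.     0.996 -0.091]
 [ 0.    -0.091 -0.996]
 [-1.    -0.    -0.   ]]
clock: 7.0
position: [0.5357, 0.109, 0.1302]
ee_rot: [-1.356, 1.568, -3.017]
contact_force: [-6.2, 0.3, 2.5]
width: 0.0427
t 7.0 pos [0.5357 0.109  0.1302] stand [-10.3  29.4] zang_stand -1.572 F stand [-6.23 -0.22  2.51] w 0.0427 q7 -2.02
```

```bash
python3 -m creep '[[[0,0.01,0],[0,0,0],0.5],[[0,0.02,0],[0,0,0],0.5],[[0,0.02,0],[0,0,0],0.5]]'
python3 go.py |head -1
python3 - <<'E'
from h import *
cv2.imwrite("pics/w4.png",robot.snapshot("wrist")[:,:,::-1])
E
```

```text
clock: 7.3
position: [0.5356, 0.1089, 0.1299]
ee_rot: [-1.336, 1.563, -2.997]
contact_force: [-9.6, -0.1, 4.6]
width: 0.0429
t 7.3 pos [0.5356 0.1089 0.1299] stand [-10.4  29.3] zang_stand -1.571 F stand [-9.55 -0.93  4.58] w 0.0429 q7 -2.02
```

View pics/w4.png

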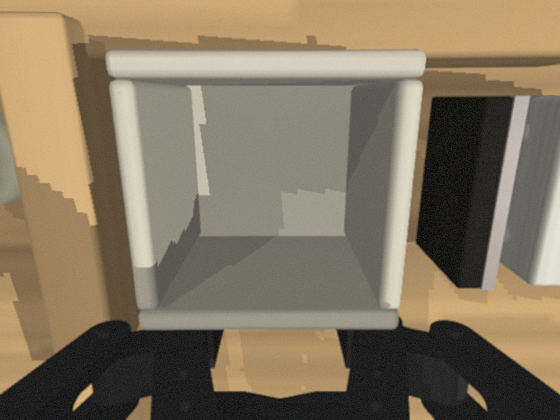

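```bash
python3 -m creep '[[[0,-0.04,0],[0,0,0],0.5],[[0,-0.1,0],[0,0,0],0.5],[[0,-0.25,0],[0,0,0],0.5],[[0,-0.4,0],[0,0,0],0.5],[[-0.3,-0.4,0],[0,0,0],0.5],[[-0.6,-0.4,0],[0,0,0],0.5],[[-1,-0.4,0],[0,0,0],0.5],[[-1,-0.4,0],[0,0,0],0.5]]'
python3 - <<'E'
from h import *
im=robot.snapshot("scene")[130:300,210:430,::-1]
cv2.imwrite("pics/s5.png",cv2.resize(im,None,fx=3.5,fy=3.5,interpolation=cv2.INTER_CUBIC))
cv2.imwrite("pics/w5.png",robot.snapshot("wrist")[:,:,::-1])
c=cam("wrist"); np.save("w5cam.npy",np.array(c,dtype=object),allow_pickle=True)
E
python3 go.py -84 -174 .24 -1.571
```

```text
clock: 8.15
position: [0.5039, 0.1135, 0.2361]
ee_rot: [1.898, 1.555, 0.235]
contact_force: [0.4, -0.3, 0.9]
width: 0.0429
t 8.25 pos [0.5006 0.1124 0.2316] stand [-45.5  29.7] zang_stand -1.573 F stand [-1.51 -0.26 -0.26] w 0.043 q7 -2.02
shift(units) [-0.088 -0.38   2.037] turn(units) [-0.004 -0.003 -0.009]
[[ 0.005  0.996 -0.092]
 [ 0.001 -0.092 -0.996]
 [-1.     0.005 -0.001]]
```

View pics/w5.png

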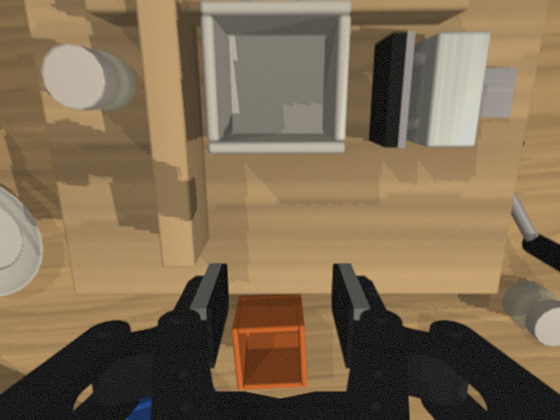

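View pics/s5.png

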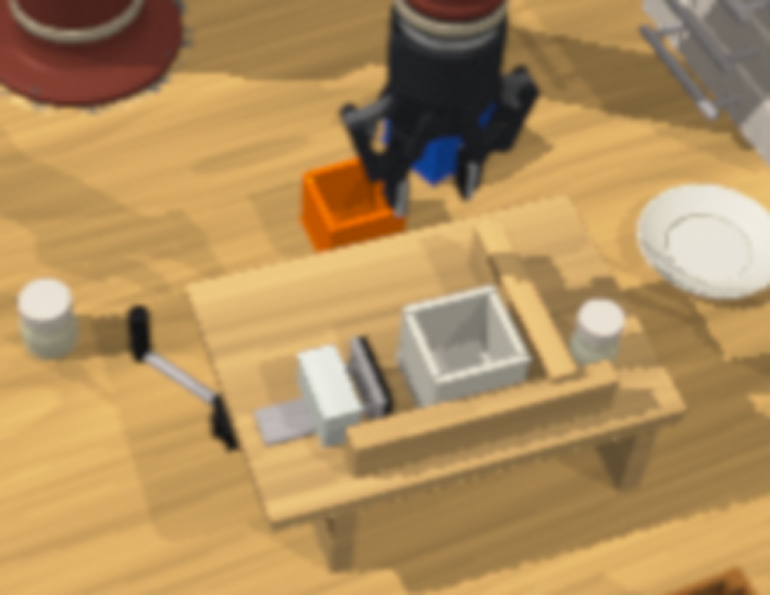

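Run:
```python
from fit import *
c=list(np.load("w5cam.npy",allow_pickle=True))
for n,px,z in [("deck",[[75,293],[499,292]],.12),("pot",[[207,151],[345,151],[350,4],[202,5]],.185),("railtop",[[88,11],[468,11]],.16),("railbot",[[95,22],[464,22]],.12),("stop",[[196,265],[181,0]],.17),("padtop",[[371,145],[376,36]],.16),("padtop(light edge)",[[406,145],[413,33]],.16),("jaw",[[427,144],[480,144],[488,33]],.16)]:
    p=ray("wrist",px,z,c); print(n,(1e3*S(p)).round(1).tolist())
```

```text
deck [[-111.4, 183.4], [-111.4, -132.5]]
pot [[2.2, 66.5], [2.0, -2.3], [67.3, -1.4], [67.2, 64.8]]
railtop [[69.7, 127.4], [69.1, -65.5]]
railbot [[71.9, 142.3], [71.1, -81.8]]
stop [[-66.4, 79.7], [72.6, 77.5]]
padtop [[2.1, -21.0], [57.9, -19.8]]
padtop(light edge) [[2.0, -40.6], [59.2, -38.8]]
jaw [[2.5, -52.3], [2.3, -81.7], [58.8, -77.2]]
```

```bash
sed -i 's|^th,r,t=kab(M,D)|th,r,t=kab(M,D); t=t+r@np.array([-.0025,-.0035])|' fit.py
python3 -m creep '[[[-0.05,-0.15,0.3],[0,0,0],0.5],[[-0.1,-0.25,0.65],[0,0,0],0.5],[[-0.1,-0.38,1],[0,0,0],0.5]]'
python3 -m creep '[[[0,0,0.35],[-0.3,0,0],0.4],[[0,0,0.7],[-0.6,0,0],0.4],[[0,0,1],[-0.85,0,0],0.4],[[0,0,1],[-0.85,0,0],0.4]]'
python3 -m creep '[[[0,0,0],[-0.3,0,0],0.4],[[0,0,0],[-0.6,0,0],0.4],[[0,0,0],[-0.85,0,0],0.4],[[0,0,0],[-0.85,0,0],0.4]]'
python3 -m creep '[[[0,0,0],[-0.3,0,0],0.4],[[0,0,0],[-0.6,0,0],0.4],[[0,0,0],[-0.85,0,0],0.4],[[0,0,0],[-0.85,0,0],0.4],[[0,0,0],[-0.85,0,0],0.4]]'
python3 - <<'E'
from h import *
c=cam("wrist"); cv2.imwrite("pics/w6.png",robot.snapshot("wrist")[:,:,::-1])
np.save("w6cam.npy",np.array(c,dtype=object),allow_pickle=True)
E
python3 go.py -84 -174 .24 -.3
```

```text
clock: 8.55
position: [0.4521, 0.0152, 0.2397]
ee_rot: [0.994, 1.57, -0.667]
contact_force: [0.9, -0.4, 1.3]
width: 0.0424
clock: 8.95
position: [0.4419, -0.0888, 0.239]
ee_rot: [-1.116, 1.567, -2.361]
contact_force: [0.3, 0.1, -0.1]
width: 0.051
clock: 9.35
position: [0.4429, -0.0828, 0.2394]
ee_rot: [-2.897, 1.569, 2.573]
contact_force: [0.1, -0.9, 0.8]
width: 0.0509
clock: 9.85
position: [0.4431, -0.083, 0.2399]
ee_rot: [2.949, 1.57, 2.558]
contact_force: [-0.1, 0.5, -0.7]
width: 0.0516
t 9.9 pos [ 0.4431 -0.0831  0.24  ] stand [ -82.7 -166.7] zang_stand -0.301 F stand [-0.42  0.28  0.7 ] w 0.0514 q7 -0.44
shift(units) [ 0.    -0.073  0.01 ] turn(units) [-0.001 -0.001 -0.   ]
[[-0.     0.38   0.925]
 [ 0.     0.925 -0.38 ]
 [-1.     0.    -0.   ]]
```

View pics/w6.png

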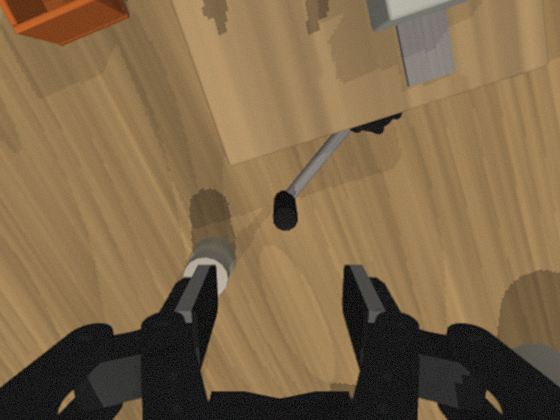

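Run:
```python
from fit import *
from scipy import ndimage
c=list(np.load("w6cam.npy",allow_pickle=True))
im=cv2.imread("pics/w6.png"); m=(im.max(2)<60)[180:240,262:310]; ys,xs=np.where(m); print(xs.min()+262,xs.max()+262,ys.min()+180,ys.max()+180)
for y in range(180,236,4): 
    q=np.where(m[y-180])[0]; print(y,(q.min()+262,q.max()+262) if len(q) else None,end=" ")
print()
s=robot.state(); p=ray("wrist",[[285.5,217]],.135,c); print(p,S(p)*1e3)
k=S(p)[0]-[0,-.118]; print("rad",np.hypot(*k),"knob",1+np.arctan2(k[0],-k[1]))
p2=ray("wrist",[[75,0]],.135,c)
for n,px,z in [("deckcorner",[[231,163]],.12),("bar inner",[[345,131]],.091),("jar",[[208,277]],.055)]: print(n,S(ray("wrist",px,z,c))*1e3)
# projection of TCP and grasp pt
print(proj("wrist",[s["position"],s["position"]+[0,0,.019]],c))
```

```text
274 296 191 229
180 None 184 None 188 None 192 (np.int64(280), np.int64(287)) 196 (np.int64(276), np.int64(292)) 200 (np.int64(275), np.int64(294)) 204 (np.int64(274), np.int64(294)) 208 (np.int64(274), np.int64(295)) 212 (np.int64(274), np.int64(296)) 216 (np.int64(274), np.int64(296)) 220 (np.int64(274), np.int64(296)) 224 (np.int64(276), np.int64(295)) 228 (np.int64(280), np.int64(290)) 232 None 
[[ 0.44421963 -0.08821112  0.135     ]] [[ -81.18319162 -171.71794476]]
rad 0.09734643388661426 knob 0.01375159202569054
deckcorner [[-107.09232059 -127.1826605 ]]
bar inner [[ -21.69930106 -133.36329269]]
jar [[-175.79419383 -231.49784647]]
[[281.83706857 282.94068112]
 [282.06562848 307.16251427]]
```

```bash
python3 -m creep '[[[0.1,-0.043,0.03],[0,0,0],0.4],[[0.4,-0.043,0.03],[0,0,0],0.4],[[0.7,-0.043,0.03],[0,0,0],0.4],[[0.9,-0.043,0.03],[0,0,0],0.4],[[0.9,-0.043,0.03],[0,0,0],0.4]]'
python3 -m creep '[[[0.15,0,0],[0,0,0],0.4],[[0.3,0,0],[0,0,0],0.4],[[0.46,0,0],[0,0,0],0.4],[[0.46,0,0],[0,0,0],0.4]]'
python3 - <<'E'
from h import *
cv2.imwrite("pics/w7.png",robot.snapshot("wrist")[:,:,::-1])
E
python3 go.py
```

```text
clock: 10.4
position: [0.4421, -0.0885, 0.1475]
ee_rot: [-2.915, 1.564, 2.98]
contact_force: [-0.8, -0.4, 0.4]
width: 0.0513
clock: 10.8
position: [0.4438, -0.0885, 0.1036]
ee_rot: [-2.839, 1.568, 3.057]
contact_force: [-0.2, -0.1, -0.1]
width: 0.0513
t 10.85 pos [ 0.4444 -0.0885  0.1044] stand [ -81. -172.] zang_stand -0.298 F stand [0.29 0.54 0.35] w 0.0511 q7 -0.56
[[-0.001  0.378  0.926]
 [-0.     0.926 -0.378]
 [-1.    -0.    -0.001]]
```

View pics/w7.png

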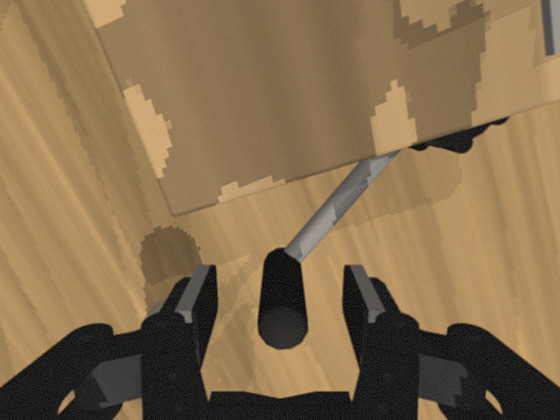

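```bash
python3 -m creep '[[[0,0,0],[0,0,0],0.7],[[0,0,0],[0,0,0],1],[[0,0,0],[0,0,0],1],[[0,0,0],[0,0,0],1],[[0,0,0],[0,0,0],1]]' 30
cat > arc.py <<'E'
import sys; from go import *
# knob estimate from TCP, rows for equal turning of tool and crank
Rt=show(); s=robot.state(); q=S(s["position"])[0]*1e3-[0,-118]; k=1+np.arctan2(q[0],-q[1])
za=np.arctan2(Rt[1,2],Rt[0,2])-th
F=r.T@s["contact_force"][:2]; tn=np.array([np.cos(k-1),np.sin(k-1)]); rd=np.array([np.sin(k-1),-np.cos(k-1)])
print("knob",k.round(3),"rad",np.hypot(*q).round(1),"za-k",(za-k).round(3),"Ftan",(F@tn).round(2),"Frad",(F@rd).round(2))
d=lambda k:100*np.array([np.sin(k-1),-np.cos(k-1)])
for f in [float(v) for v in sys.argv[1:]]:
    D=d(k+f)-d(k); print(f,"y",(D@[-np.sin(za),np.cos(za)]/100).round(3),"z",(D@[np.cos(za),np.sin(za)]/100).round(3),"turn",round(-f/.5,3))
E
python3 arc.py .04 .08 .12 .16 .2 .24 .28 .32 .36 .4
```

```text
clock: 11.35
position: [0.4449, -0.0885, 0.1052]
ee_rot: [0.096, 1.569, -0.292]
contact_force: [-1.4, -0.9, 5.7]
width: 0.0172
t 11.35 pos [ 0.4449 -0.0885  0.1052] stand [ -80.5 -172. ] zang_stand -0.297 F stand [-1.3  -1.06  5.7 ] w 0.0172 q7 -0.56
knob 0.02 rad 96.9 za-k -0.317 Ftan 0.16 Frad 1.67
0.04 y -0.025 z 0.032 turn -0.08
0.08 y -0.048 z 0.064 turn -0.16
0.12 y -0.07 z 0.097 turn -0.24
0.16 y -0.091 z 0.132 turn -0.32
0.2 y -0.11 z 0.167 turn -0.4
0.24 y -0.128 z 0.202 turn -0.48
0.28 y -0.144 z 0.239 turn -0.56
0.32 y -0.159 z 0.276 turn -0.64
0.36 y -0.173 z 0.314 turn -0.72
0.4 y -0.185 z 0.352 turn -0.8
```

```bash
python3 -m creep '[[[-0.03,0,0],[0,0,0],1],[[-0.03,-0.013,0.016],[-0.04,0,0],1],[[-0.03,-0.025,0.032],[-0.08,0,0],1],[[-0.03,-0.048,0.064],[-0.16,0,0],1],[[-0.03,-0.07,0.097],[-0.24,0,0],1],[[-0.03,-0.091,0.132],[-0.32,0,0],1],[[-0.03,-0.11,0.167],[-0.4,0,0],1],[[-0.03,-0.11,0.167],[-0.4,0,0],1]]'
python3 arc.py .04 .12 .2 .3 .4
python3 - <<'E'
from h import *
cv2.imwrite("pics/w8.png",robot.snapshot("wrist")[:,:,::-1])
E
```

```text
clock: 12.15
position: [0.455, -0.1036, 0.1059]
ee_rot: [2.306, 1.567, 2.12]
contact_force: [2.7, 3.2, -16.2]
width: 0.017
t 12.15 pos [ 0.455  -0.1036  0.1059] stand [ -69.1 -186.1] zang_stand -0.097 F stand [  2.35   3.45 -16.2 ] w 0.017 q7 -0.38
knob 0.207 rad 97.0 za-k -0.304 Ftan -0.81 Frad -4.09
0.04 y -0.025 z 0.031 turn -0.08
0.12 y -0.071 z 0.097 turn -0.24
0.2 y -0.112 z 0.165 turn -0.4
0.3 y -0.155 z 0.255 turn -0.6
0.4 y -0.189 z 0.35 turn -0.8
```

View pics/w8.png

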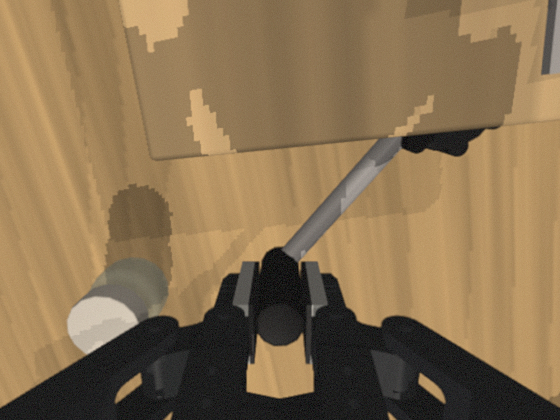

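```bash
python3 -m creep '[[[0.02,-0.012,0.016],[-0.04,0,0],1],[[0.02,-0.025,0.031],[-0.08,0,0],1],[[0.02,-0.048,0.064],[-0.16,0,0],1],[[0.02,-0.071,0.097],[-0.24,0,0],1],[[0.02,-0.092,0.13],[-0.32,0,0],1],[[0.02,-0.112,0.165],[-0.4,0,0],1],[[0.02,-0.13,0.2],[-0.48,0,0],1],[[0.02,-0.144,0.237],[-0.56,0,0],1],[[0.02,-0.159,0.275],[-0.64,0,0],1],[[0.02,-0.173,0.313],[-0.72,0,0],1],[[0.02,-0.189,0.35],[-0.8,0,0],1]]'
python3 arc.py .04 .12 .2 .3 .4
```

```text
clock: 13.3
position: [0.4856, -0.1287, 0.1055]
ee_rot: [2.297, 1.568, 2.513]
contact_force: [-1.7, 5.9, -3.0]
width: 0.0169
t 13.3 pos [ 0.4856 -0.1287  0.1055] stand [ -36.4 -208.4] zang_stand 0.305 F stand [-2.25  5.72 -2.96] w 0.0169 q7 -0.03
knob 0.617 rad 97.4 za-k -0.312 Ftan -4.22 Frad -4.46
0.04 y -0.025 z 0.031 turn -0.08
0.12 y -0.07 z 0.097 turn -0.24
0.2 y -0.111 z 0.166 turn -0.4
0.3 y -0.153 z 0.257 turn -0.6
0.4 y -0.186 z 0.351 turn -0.8
```

```bash
python3 -m creep '[[[0,-0.002,0.025],[-0.04,0,0],1],[[0,-0.01,0.044],[-0.08,0,0],1],[[0,-0.033,0.077],[-0.16,0,0],1],[[0,-0.056,0.11],[-0.24,0,0],1],[[0,-0.077,0.143],[-0.32,0,0],1],[[0,-0.096,0.179],[-0.4,0,0],1],[[0,-0.115,0.213],[-0.48,0,0],1],[[0,-0.129,0.25],[-0.56,0,0],1],[[0,-0.138,0.27],[-0.6,0,0],1]]'
python3 arc.py
python3 - <<'E'
from h import *
im=robot.snapshot("scene")[130:300,210:430,::-1]
cv2.imwrite("pics/s9.png",cv2.resize(im,None,fx=3.5,fy=3.5,interpolation=cv2.INTER_CUBIC))
E
```

```text
clock: 14.2
position: [0.5142, -0.1384, 0.1055]
ee_rot: [2.98, 1.567, -2.789]
contact_force: [-6.4, 2.8, 0.4]
width: 0.0169
t 14.2 pos [ 0.5142 -0.1384  0.1055] stand [  -7.  -215.5] zang_stand 0.604 F stand [-6.62  2.25  0.43] w 0.0169 q7 0.22
knob 0.928 rad 97.7 za-k -0.324 Ftan -6.77 Frad -1.77
```

View pics/s9.png

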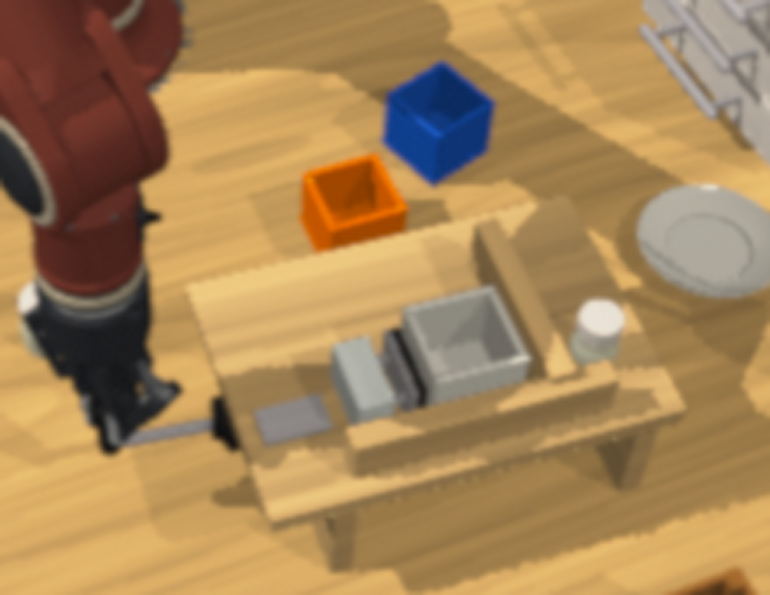

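```bash
python3 -m creep '[[[0,-0.012,0.016],[-0.04,0,0],1],[[0,-0.025,0.031],[-0.08,0,0],1],[[0,-0.037,0.047],[-0.12,0,0],1],[[0,-0.048,0.064],[-0.16,0,0],1],[[0,-0.06,0.08],[-0.2,0,0],1]]'
python3 arc.py
python3 -m creep '[[[0,-0.012,0.016],[-0.04,0,0],1],[[0,-0.025,0.031],[-0.08,0,0],1],[[0,-0.037,0.047],[-0.12,0,0],1],[[0,-0.048,0.064],[-0.16,0,0],1],[[0,-0.06,0.08],[-0.2,0,0],1]]'
python3 arc.py
python3 - <<'E'
from h import *
im=robot.snapshot("scene")[130:300,210:430,::-1]
cv2.imwrite("pics/s10.png",cv2.resize(im,None,fx=3.5,fy=3.5,interpolation=cv2.INTER_CUBIC))
E
```

```text
clock: 14.75
position: [0.5236, -0.1396, 0.1055]
ee_rot: [2.843, 1.566, -2.827]
contact_force: [-6.1, 2.9, 2.4]
width: 0.017
t 14.75 pos [ 0.5236 -0.1396  0.1055] stand [   2.5 -215.8] zang_stand 0.703 F stand [-6.32  2.36  2.35] w 0.017 q7 0.31
knob 1.026 rad 97.9 za-k -0.322 Ftan -6.25 Frad -2.53
clock: 15.25
position: [0.5335, -0.1399, 0.1054]
ee_rot: [2.726, 1.566, -2.844]
contact_force: [-6.9, 2.5, 1.9]
width: 0.0168
t 15.25 pos [ 0.5335 -0.1399  0.1054] stand [  12.3 -215.2] zang_stand 0.803 F stand [-7.06  1.92  1.93] w 0.0168 q7 0.39
knob 1.126 rad 98.0 za-k -0.323 Ftan -6.76 Frad -2.79
```

View pics/s10.png

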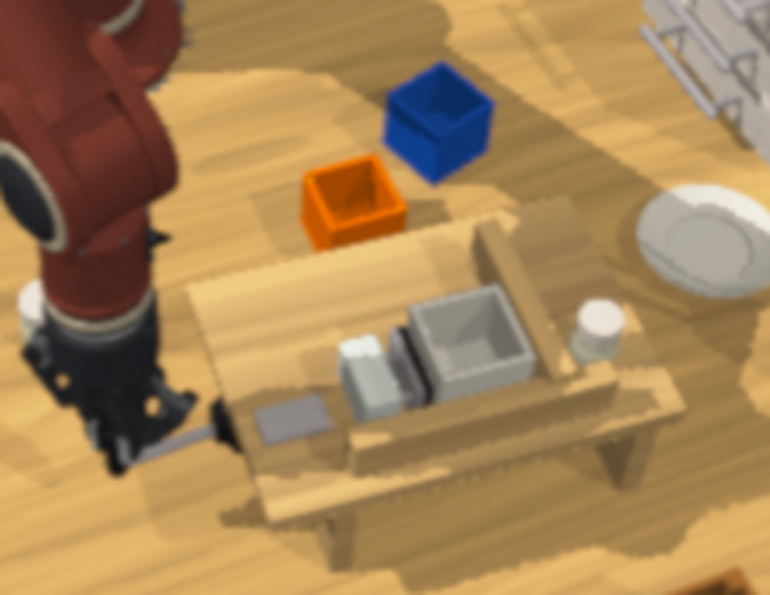

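```bash
python3 -m creep '[[[0,-0.012,0.016],[-0.04,0,0],1],[[0,-0.025,0.031],[-0.08,0,0],1],[[0,-0.037,0.047],[-0.12,0,0],1],[[0,-0.048,0.064],[-0.16,0,0],1],[[0,-0.06,0.08],[-0.2,0,0],1]]'
python3 arc.py
python3 -m creep '[[[0,-0.006,0.008],[-0.02,0,0],1],[[0,-0.012,0.016],[-0.04,0,0],1],[[0,-0.019,0.023],[-0.06,0,0],1],[[0,-0.025,0.031],[-0.08,0,0],1]]'
python3 arc.py
python3 - <<'E'
from h import *
im=robot.snapshot("scene")[195:265,290:390,::-1]
cv2.imwrite("pics/s11.png",cv2.resize(im,None,fx=7,fy=7,interpolation=cv2.INTER_CUBIC))
E
```

```text
clock: 15.8
position: [0.5433, -0.1392, 0.1054]
ee_rot: [2.61, 1.565, -2.859]
contact_force: [-6.9, 2.1, 2.6]
width: 0.0164
t 15.8 pos [ 0.5433 -0.1392  0.1054] stand [  22.  -213.6] zang_stand 0.903 F stand [-7.05  1.44  2.55] w 0.0164 q7 0.47
knob 1.226 rad 98.1 za-k -0.323 Ftan -6.55 Frad -2.98
clock: 16.2
position: [0.5471, -0.1386, 0.1054]
ee_rot: [2.563, 1.565, -2.867]
contact_force: [-7.1, 3.0, 1.8]
width: 0.0173
t 16.2 pos [ 0.5471 -0.1386  0.1054] stand [  25.8 -212.7] zang_stand 0.943 F stand [-7.33  2.32  1.76] w 0.0173 q7 0.5
knob 1.266 rad 98.2 za-k -0.323 Ftan -6.46 Frad -4.16
```

View pics/s11.png

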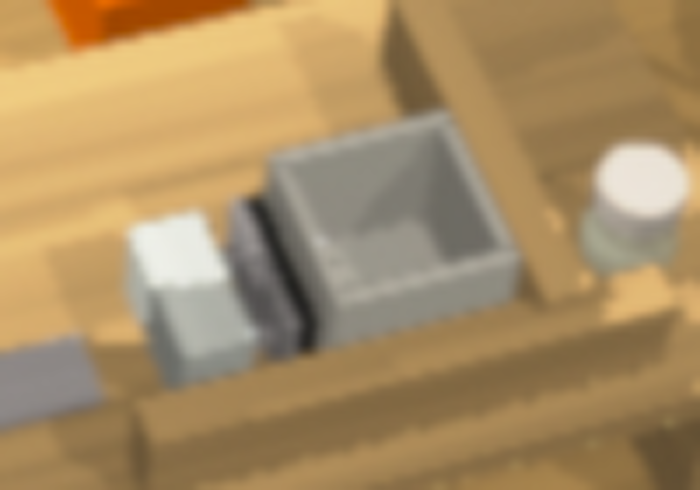

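Run:
```python
from fit import *
g=lambda a:(np.array(a,float)+.5)/7-.5+[290,195]
for n,px,z in [("pot",[[445,112],[519,255],[330,300],[270,157]],.185),("stop",[[396,8],[547,300]],.17)]:
    print(n,(S(ray("scene",g(px),z,c))*1e3).round(1).tolist())
```

```text
pot [[9.4, 78.9], [76.2, 79.6], [74.8, 9.5], [10.2, 11.3]]
stop [[-52.9, 86.4], [87.7, 87.6]]
```

```bash
python3 -m creep '[[[0,-0.012,0.016],[-0.04,0,0],1],[[0,-0.025,0.031],[-0.08,0,0],1],[[0,-0.037,0.047],[-0.12,0,0],1],[[0,-0.048,0.064],[-0.16,0,0],1]]'
python3 arc.py
python3 -m creep '[[[0,-0.006,0.008],[-0.02,0,0],1],[[0,-0.012,0.016],[-0.04,0,0],1],[[0,-0.019,0.023],[-0.06,0,0],1],[[0,-0.025,0.031],[-0.08,0,0],1]]'
python3 arc.py
python3 - <<'E'
from h import *
im=robot.snapshot("scene")[195:265,290:390,::-1]
cv2.imwrite("pics/s12.png",cv2.resize(im,None,fx=7,fy=7,interpolation=cv2.INTER_CUBIC))
E
```

```text
clock: 16.65
position: [0.5548, -0.137, 0.1054]
ee_rot: [2.495, 1.565, -2.855]
contact_force: [-8.1, 2.9, 2.9]
width: 0.0169
t 16.65 pos [ 0.5548 -0.137   0.1054] stand [  33.3 -210.4] zang_stand 1.024 F stand [-8.3   2.21  2.91] w 0.0169 q7 0.57
knob 1.346 rad 98.3 za-k -0.323 Ftan -7.06 Frad -4.89
clock: 17.05
position: [0.5587, -0.1361, 0.1054]
ee_rot: [2.448, 1.565, -2.862]
contact_force: [-8.0, 2.7, 3.0]
width: 0.0165
t 17.05 pos [ 0.5587 -0.1361  0.1054] stand [  37.1 -209.1] zang_stand 1.063 F stand [-8.25  1.96  3.02] w 0.0165 q7 0.6
knob 1.387 rad 98.4 za-k -0.324 Ftan -6.9 Frad -4.93
```

View pics/s12.png

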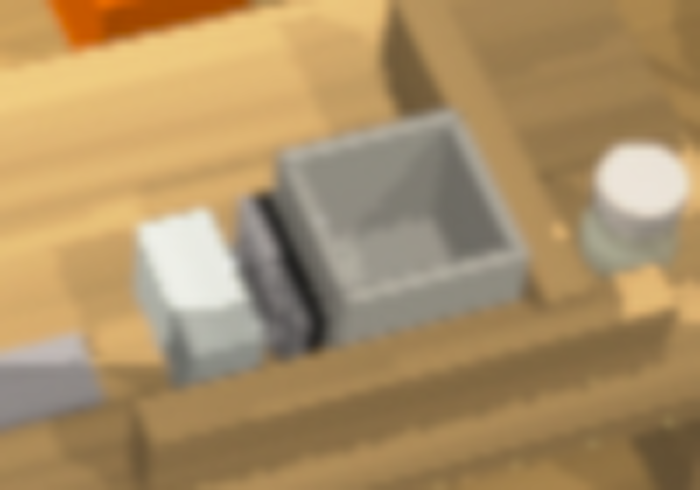

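```bash
python3 -m creep '[[[0,0,0.014],[-0.02,0,0],1],[[0,0.003,0.029],[-0.04,0,0],1],[[0,-0.004,0.036],[-0.06,0,0],1],[[0,-0.01,0.044],[-0.08,0,0],1]]'
python3 arc.py
python3 -m creep '[[[0,-0.006,0.008],[-0.02,0,0],1],[[0,-0.012,0.016],[-0.04,0,0],1],[[0,-0.019,0.023],[-0.06,0,0],1],[[0,-0.025,0.031],[-0.08,0,0],1]]'
python3 arc.py
python3 - <<'E'
from h import *
im=robot.snapshot("scene")[195:265,290:390,::-1]
cv2.imwrite("pics/s13.png",cv2.resize(im,None,fx=7,fy=7,interpolation=cv2.INTER_CUBIC))
E
```

```text
clock: 17.5
position: [0.5623, -0.1349, 0.1054]
ee_rot: [2.807, 1.564, -2.464]
contact_force: [-6.5, 0.6, 3.0]
width: 0.017
t 17.5 pos [ 0.5623 -0.1349  0.1054] stand [  40.6 -207.7] zang_stand 1.102 F stand [-6.5   0.02  2.98] w 0.017 q7 0.63
knob 1.425 rad 98.4 za-k -0.323 Ftan -5.91 Frad -2.69
clock: 17.9
position: [0.566, -0.1336, 0.1054]
ee_rot: [2.747, 1.564, -2.484]
contact_force: [-6.0, 0.1, 3.1]
width: 0.0173
t 17.9 pos [ 0.566  -0.1336  0.1054] stand [  44.1 -206. ] zang_stand 1.142 F stand [-6.02 -0.46  3.14] w 0.0173 q7 0.66
knob 1.465 rad 98.4 za-k -0.323 Ftan -5.59 Frad -2.29
```

View pics/s13.png

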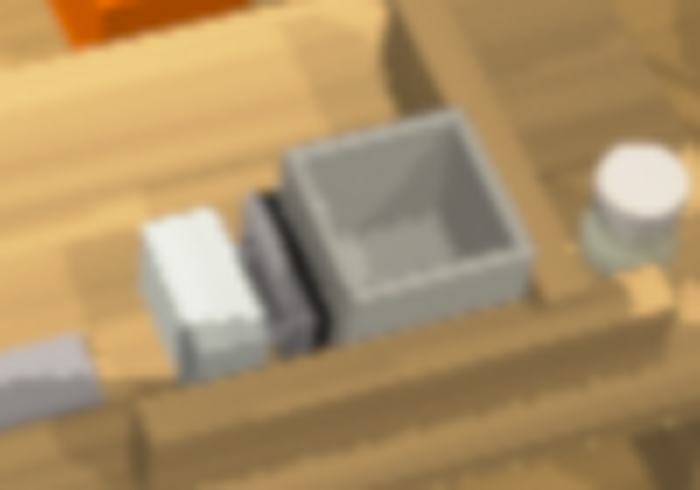

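```bash
python3 -m creep '[[[0,-0.006,0.008],[-0.02,0,0],1],[[0,-0.012,0.016],[-0.04,0,0],1],[[0,-0.019,0.023],[-0.06,0,0],1],[[0,-0.025,0.031],[-0.08,0,0],1]]'
python3 arc.py | tail -1
python3 -m creep '[[[0,-0.006,0.008],[-0.02,0,0],1],[[0,-0.012,0.016],[-0.04,0,0],1],[[0,-0.019,0.023],[-0.06,0,0],1]]'
python3 arc.py | tail -1
python3 - <<'E'
from h import *
im=robot.snapshot("scene")[195:265,290:390,::-1]
cv2.imwrite("pics/s14.png",cv2.resize(im,None,fx=7,fy=7,interpolation=cv2.INTER_CUBIC))
E
```

```text
clock: 18.35
position: [0.5696, -0.1321, 0.1054]
ee_rot: [2.69, 1.564, -2.501]
contact_force: [-6.0, 0.4, 3.3]
width: 0.0171
knob 1.505 rad 98.5 za-k -0.323 Ftan -5.33 Frad -2.74
clock: 18.65
position: [0.572, -0.1311, 0.1054]
ee_rot: [2.634, 1.563, -2.527]
contact_force: [-7.8, -0.5, 3.9]
width: 0.017
knob 1.532 rad 98.6 za-k -0.321 Ftan -7.22 Frad -2.92
```

View pics/s14.png

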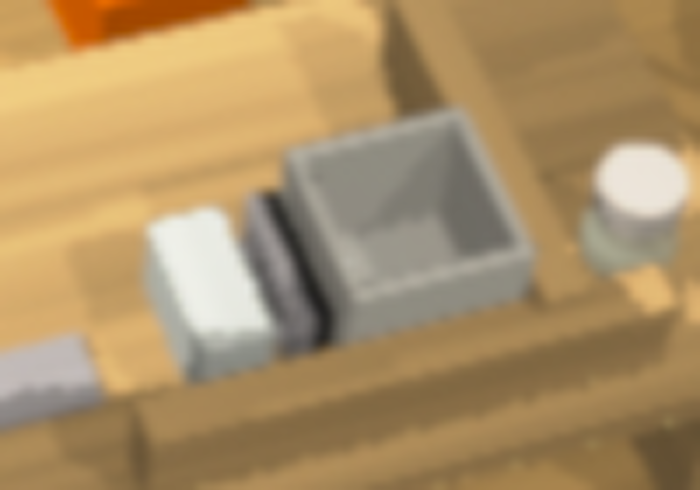

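```bash
python3 -m creep '[[[0,-0.006,0.008],[-0.02,0,0],1],[[0,-0.012,0.016],[-0.04,0,0],1]]'
python3 arc.py | tail -1
python3 -m creep '[[[0,0,0],[0,0,0],1]]'
python3 arc.py | tail -1
```

```text
clock: 18.9
position: [0.5737, -0.1303, 0.1054]
ee_rot: [2.618, 1.563, -2.524]
contact_force: [-8.2, -0.6, 4.6]
width: 0.0169
knob 1.55 rad 98.6 za-k -0.319 Ftan -7.55 Frad -3.12
clock: 19.0
position: [0.5738, -0.1303, 0.1054]
ee_rot: [2.624, 1.563, -2.519]
contact_force: [-7.7, -0.3, 3.7]
width: 0.017
knob 1.551 rad 98.6 za-k -0.32 Ftan -7.01 Frad -3.17
```

```bash
python3 -m creep '[[[0,-0.006,0.008],[-0.02,0,0],1],[[0,-0.014,0.018],[-0.04,0,0],1]]'
python3 arc.py | tail -1
python3 -m creep '[[[0,0,0],[0,0,0],1]]'
python3 arc.py | tail -1
python3 - <<'E'
from h import *
im=robot.snapshot("scene")[195:265,290:390,::-1]
cv2.imwrite("pics/s15.png",cv2.resize(im,None,fx=7,fy=7,interpolation=cv2.INTER_CUBIC))
E
```

```text
clock: 19.2
position: [0.5753, -0.1295, 0.1054]
ee_rot: [2.579, 1.562, -2.544]
contact_force: [-8.1, -0.9, 4.6]
width: 0.0169
knob 1.569 rad 98.6 za-k -0.318 Ftan -7.64 Frad -2.92
clock: 19.3
position: [0.5755, -0.1294, 0.1054]
ee_rot: [2.592, 1.562, -2.53]
contact_force: [-8.4, 0.4, 4.4]
width: 0.0169
knob 1.571 rad 98.6 za-k -0.32 Ftan -7.31 Frad -4.23
```

View pics/s15.png

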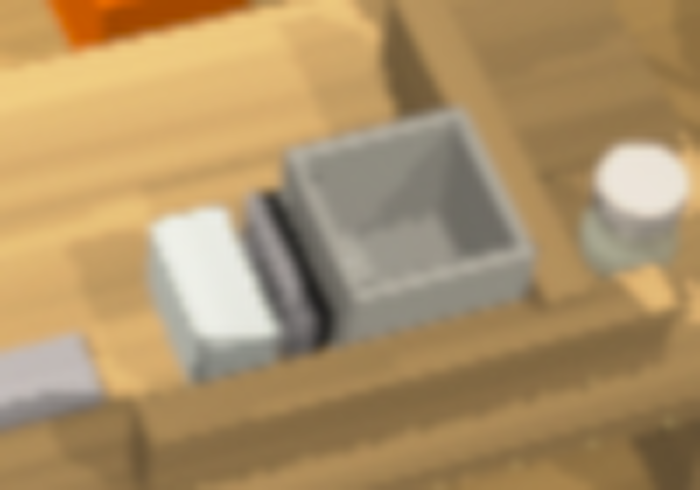

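Run:
```python
import cv2,numpy as np
f=["s11","s12","s13","s14","s15"]; k=[1.266,1.387,1.465,1.532,1.571]
I=[cv2.imread(f"pics/{n}.png",0) for n in f]
pts={"potNE":(450,112),"potSE":(521,255),"potNW":(282,157),"potSW":(337,300),"blkNW":(136,225),"blkNE":(207,212),"blkSE":(260,345)}
P=np.array(list(pts.values()),np.float32).reshape(-1,1,2); prev=P+0
prev=cv2.calcOpticalFlowPyrLK(I[1],I[0],P,None,winSize=(45,45),maxLevel=2)[0]  # points given ~s12
for i in range(1,5):
    q,st,_=cv2.calcOpticalFlowPyrLK(I[i-1],I[i],prev,None,winSize=(45,45),maxLevel=2)
    d=(q-prev)[:,0,0]; print(f[i],"dk",round(k[i]-k[i-1],3),{n:round(float(v),1) for n,v in zip(pts,d)},"exp px",round((k[i]-k[i-1])*28*2.2,1)); prev=q
```

```text
s12 dk 0.121 {'potNE': 0.9, 'potSE': 7.8, 'potNW': 9.5, 'potSW': 8.7, 'blkNW': 8.8, 'blkNE': 8.6, 'blkSE': 7.7} exp px 7.5
s13 dk 0.078 {'potNE': 1.6, 'potSE': 4.2, 'potNW': 5.2, 'potSW': 5.6, 'blkNW': 6.2, 'blkNE': 5.6, 'blkSE': 4.1} exp px 4.8
s14 dk 0.067 {'potNE': 0.5, 'potSE': 0.8, 'potNW': 1.8, 'potSW': 2.4, 'blkNW': 4.8, 'blkNE': 5.6, 'blkSE': 7.2} exp px 4.1
s15 dk 0.039 {'potNE': 0.0, 'potSE': -0.0, 'potNW': 0.0, 'potSW': -0.0, 'blkNW': 2.3, 'blkNE': 1.9, 'blkSE': 4.5} exp px 2.4
```

```bash
python3 -m creep '[[[0,0.009,-0.012],[0,0,0],1],[[0,0.019,-0.023],[0,0,0],1],[[0,0.019,-0.023],[0,0,0],1]]'
python3 arc.py | tail -1
python3 -m creep '[[[0,0,0],[0,0,0],0.7],[[0,0,0],[0,0,0],0.5],[[0,0,0],[0,0,0],0.4],[[0,0,0],[0,0,0],0.4],[[0,0,0],[0,0,0],0.4]]'
python3 arc.py
python3 - <<'E'
from h import *
cv2.imwrite("pics/w16.png",robot.snapshot("wrist")[:,:,::-1])
E
```

```text
clock: 19.65
position: [0.5755, -0.1294, 0.1055]
ee_rot: [-3.127, 1.568, -1.965]
contact_force: [-3.2, -0.3, 1.1]
width: 0.0168
knob 1.571 rad 98.6 za-k -0.319 Ftan -3.0 Frad -1.22
clock: 20.15
position: [0.5764, -0.1278, 0.1055]
ee_rot: [-1.201, 1.57, -0.038]
contact_force: [0.4, -1.2, -0.8]
width: 0.0512
t 20.15 pos [ 0.5764 -0.1278  0.1055] stand [  54.  -199.3] zang_stand 1.253 F stand [ 0.49 -1.2  -0.8 ] w 0.0512 q7 0.75
knob 1.586 rad 97.6 za-k -0.333 Ftan -0.25 Frad 1.27
```

View pics/w16.png

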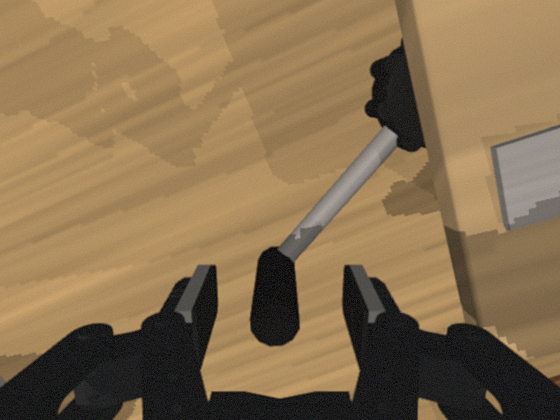

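```bash
python3 -m creep '[[[-0.1,0,0],[0,0,0],0.4],[[-0.4,0,0],[0,0,0],0.4],[[-0.7,0,0],[0,0,0],0.4],[[-1,0,0],[0,0,0],0.4]]'
python3 -m creep '[[[-0.3,0,0],[0,0,0],0.4],[[-0.6,0,0],[0,0,0],0.4],[[-0.8,0,0],[0,0,0],0.4],[[-0.8,0,0],[0,0,0],0.4],[[-0.8,0,0],[0,0,0],0.4]]'
python3 go.py | head -1
python3 - <<'E'
from fit import *
full=robot.snapshot("scene")[:,:,::-1]; cv2.imwrite("pics/s17.png",full)
im=full[195:265,290:390]
a=cv2.resize(im,None,fx=7,fy=7,interpolation=cv2.INTER_CUBIC); cv2.imwrite("pics/s17c.png",a)
print("diff vs s15 mean:",cv2.absdiff(a,cv2.imread("pics/s15.png"))[100:400,130:560].mean())
g=lambda a:(np.array(a,float)+.5)/7-.5+[290,195]
for n,px,z in [("pot",[[457,108],[531,252],[347,300],[288,155]],.185),("stop",[[396,8],[547,300]],.17)]:
    print(n,(S(ray("scene",g(px),z,c))*1e3).round(1).tolist())
E
```

```text
clock: 20.6
position: [0.5761, -0.1275, 0.2072]
ee_rot: [-0.664, 1.57, 0.499]
contact_force: [0.9, -0.2, -0.9]
width: 0.0514
clock: 21.1
position: [0.5758, -0.1278, 0.2856]
ee_rot: [-2.043, 1.57, -0.879]
contact_force: [0.1, 0.1, -0.0]
width: 0.0511
t 21.1 pos [ 0.5758 -0.1278  0.2856] stand [  53.4 -199.3] zang_stand 1.253 F stand [ 0.13  0.07 -0.02] w 0.0511 q7 0.91
diff vs s15 mean: 11.956909560723513
pot [[9.0, 83.8], [76.2, 84.1], [76.5, 15.1], [11.2, 17.8]]
stop [[-52.9, 86.4], [87.7, 87.6]]
```

View pics/s17.png

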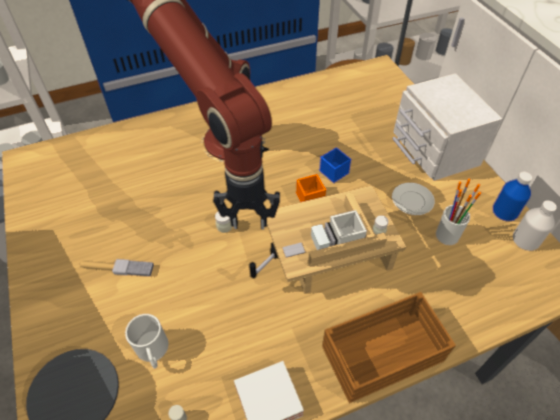

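View pics/s17c.png

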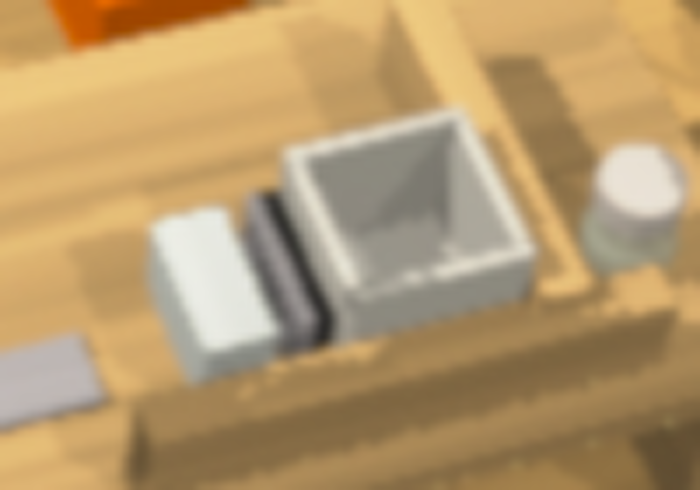

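```bash
python3 -c "
from workcell import robot
print(robot.sign_off())"
```

```text
the job is handed in; nothing more can be done
None
```

I pushed the pot against the back rail, clamped it against the side stop with the knob, and handed the job in at about 21 s. No verdict is reported, so the result rests on my own checks.

**Push:** I slid the pot back low down with two half-open fingers, which also squared it up. Sliding took about 2.5 N. It stopped at the rail, where the force rose to 9.6 N while the position held.

**Clamp:** I gripped the peg and turned the crank from about 0.02 to 1.57 rad.
- **Bite:** the pot reached the stop at about 1.49 rad. The load at the peg rose from about 5.4 N to between 7.3 and 7.6 N, and the pot stopped moving while the jaw block kept closing.
- **Clamp force:** I estimate 9 to 11 N, from the extra turn after contact and the rise at the peg. It was not measured directly.
- **Release:** I eased the load off the peg, opened the fingers and lifted straight up.

**Last checks:**
- The final scene picture shows the pot square, with its back face at the rail and the pad pressed on it. It had not moved since the final turn.
- The side-stop gap is the one check that did not close. The picture puts the pot's face 2 to 3 mm short of the stop, which is within my 3 to 5 mm camera and fit error. I relied on the force and the halted motion for that contact instead.
- The tool read about zero force and was touching nothing. The other things on the table look undisturbed.

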